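Eject a specimen carrier and hold it level

ROBOT

A 7-joint arm with a two-finger parallel gripper is mounted at the origin on the work surface. World frame = base frame: x ahead of the robot, y to its left, z up, the work surface at z = 0. Lengths are in m, angles in rad, forces in N, time in s.
With the tool pointing down it reaches from about 0.4 to 0.9 m from the base axis. Payload 5.5 kg.
Tool frame: the origin (TCP) lies at the centre of the arm's flange, where the gripper is bolted on; the fingertips stand 173 mm ahead of it and the grasp point (between the pads) lies 155 mm ahead of it; z points along the fingers, y is the direction in which the jaws open and shut (so a half turn about z gives the same grasp; the last joint's range is limited). The gripper opens to 85 mm and grips with 20 to 120 N. Pads are 22 mm wide; open, the fingers measure 114 mm over their backs; the gripper's body (76 mm by 85 mm) begins 54 mm behind the grasp point. The pads swing forward as they close: fully open they stand 13 mm farther back than shut.
Start: joints at [-1.023, 0.501, -0.427, 1.55, 0.221, 1.138, -0.21], TCP at [0.183, 0.624, 0.405] pointing down, gripper open.
Joint ranges: [-2.88, 2.88], [-0.31, 2.03], [-1.54, 1.56], [0.2, 2.42], [-1.41, 4.55], [0.19, 2.02], [-2.57, 2.57]. Speed limits (rad/s): [2.57, 2.57, 3.14, 3.14, 3.14, 3.14, 3.14].

INTERFACE

Orientations are given as a unit quaternion [x, y, z, w].
In Python, from plant import readout, imaging, finish_job gives the robot as it stands.
- The arm moves only by the tool move_arm, never from a script. Its argument "targets" is a list that holds one entry, the list of rows, each a list of 5 numbers: the shift along the tool's x, y, z in cm, then the turn about the tool's z in degrees, then the closure, from 0 (fully open) to 1 (shut). In form: [[[x, y, z, twist, grip], ...]]. A call has 1 to 12 rows; each row shifts and turns the commanded pose from where the row before left it, along the tool's axes as they then stand; what a row does not reach is not made up. A row lasts 1/12 s, in which the tool goes at most 41.7 mm and 7.16 degrees, less where a joint would pass 70% of its speed; a pose out of reach is approached as far as the arm can. A call is refused whole if a number of a shift passes 4.17 or a number of a turn 7.16, either way. A call with a gripper value outside its range is refused whole. The fingers move at their own pace and stop on an object; "force" is the grip in N (left out, the last holds). Time passes only in rows, so rows that do not move let the fingers close. It gives the time, the measured TCP pose, the force and the opening at its end, in the units of the state.
- readout.get_obs(): the state, without advancing time (a new reading comes with each control period).
- imaging.camera(name): name is "scene" or "top" or "wrist"; returns the picture (420x560x3 uint8, red, green, blue); there is no depth.
- imaging.get_calibration(name): a dict with "fx", "fy", "cx", "cy" (pixels), "rvec" (rotation vector, rad) and "tvec" (3), from world to camera coordinates, as OpenCV has them. Camera axes: x right, y down, z forward; pixel columns grow to the right and rows downward; lengths in m; the calibration is good to about 2 mm. A picture is of the moment at which its call begins: read the wrist's pose just before it. get_calibration takes no time and is no camera call; for the wrist camera it gives the pose at the moment of the call.
- finish_job(): hands the job in, once; it reports no verdict.
The state is a dict: "clock": time; "q": joint angles; "qvel": joint speeds; "joint_torque": joint torques, N m; "position": TCP position; "tcp_rot": TCP orientation; "wrist_force": force on the tool from outside, world axes, zero at the start; "ft_torque": the same for the moment, N m; "width": finger opening in m.
Only numpy, scipy, OpenCV 4.12 (cv2) and the standard library are available. Lean on these libraries where they do the work, as an engineer would, in place of code of your own. Each camera call takes 0.05 s, during which the arm holds its last target. There are 200 camera calls.

TASK

Press the spring ejector at the back of the dock all the way in so that it pushes the specimen carrier out from under the hood (do not touch the carrier before it is out), then take the carrier by its upright handle and lift it up, level, with the glass dish staying on it, until its underside is about 15 cm above the bench. Finish while holding it there, steady and level in the gripper and touching nothing else; nothing is put down. Leave everything else on the bench where it is.

Things in the scene. Friction and masses are not known exactly. Their poses are not given: they have to be found in the camera images.
- dock: fixed dock: grey base 20 mm high (deck z=20), x -165..140, y +-46 mm; origin at bench level; carrier is ejected along its +x. White hood x -72..4, y +-44, top z=74 mm covers the carrier's rear half and handle; open above ahead of it. Side rails (inner faces y +-30.5) and end lip (x 134..140) rise to z=26 mm
- ejector (a joint): spring ejector slide at the dock's rear (-x) end, m: 0 at rest, 0.070 fully pressed, along the dock's +x. Its rod under the hood pushes the carrier's rear edge (3 to 9 mm idle travel first). Takes about 2 N at first, 6 N fully in, plus 1 to 2 N carrier friction; springs back when let go, the carrier stays out
- paddle (a point): centre of the rear face of the ejector's upright steel thumb paddle (44 mm wide along the dock's y, 8 thick, z = 22 to 65 mm over the bench); push here along the dock's +x. At rest at x = -158, y = 0 in the dock's frame; moves with the slide
- carrier: aluminium carrier flat on the dock's deck, about 200 g: plate 110 (x) x 56 (y) x 5 mm, origin at centre of underside, x as the dock's at the start. Steel block at its rear (x -55..-35) 17 mm high; upright handle at x = -14; rim (8 mm high over the underside) round the dish's seat at x = +30 mm. With the dish it balances under the handle
- handle (a point): top centre of the carrier's handle: upright rib 20 mm long (x), 12 thick (y), its top 40 mm over the carrier's underside, plate top at 5 mm. At the start 8 mm inside the hood's mouth; ejected, its centre stands 49 mm out and the whole carrier is clear of the hood. Pinch it across its thickness (carrier's y). 11 mm behind it is the rear block, 10 mm ahead the dish's rim
- dish: loose square glass dish with a round hollow, 38 x 38 x 15 mm, about 45 g, sitting inside the rim on the carrier's front part, 30 mm ahead of the carrier's origin, 5 mm over its underside; origin at centre of underside
- spare_carrier: an empty carrier of the same shape as carrier, without dish, standing on the bench (not in the dock); 40 mm high; origin at centre of underside; leave alone
- spare_dish: a glass dish like dish, 38 x 38 x 15 mm, on the bench; leave alone
- amber_bottle: amber bottle with black cap, radius 30, 120 mm high, origin under its centre; leave alone
- petri: flat round clear petri dish, radius 46, 15 mm high, on the bench; leave alone
- tweezers: steel tweezers lying on the bench, about 135 mm long along x, 6 mm high; leave alone
- beaker: glass beaker, radius 35, 90 mm high; leave alone
- tip_box: grey pipette-tip box, 120 x 82 x 60 mm high; leave alone
There are look-alikes about, which are no part of the job. What is shaped like the carrier but red is not meant. What is shaped like the dish but blue or green is not meant.

How it is judged:
By the outcome, as a careful person would: the job done as asked, in the order asked, and still so for the second after the job is handed in, while the arm keeps its last pose, push and grip.
It also fails if it takes over 54 s, if anything falls off the work surface, if the arm or the gripper's body presses on something with over 40 N, if the wrist force passes 120 N, or if a joint passes its speed limit or range.

## Working session

There is one attempt and no reset: what is moved stays moved. The work goes in short steps, Python scripts to look and compute and a tool call to move; the robot and the scene stay as the last step left them, time stands still between calls to the robot, and variables do not carry over. Pictures are saved under pics/ and viewed, about 8 in all and at most 12, crops included, and the job is handed in when it is done.

Besides the shell and the picture viewer there is one more tool, called after ">>>" by a JSON object that holds its "method" and its "body". move_arm: Moves the arm, as the interface text tells. Its arguments: {"type":"object","properties":{"targets":{"type":"array","items":{"type":"array","items":{"type":"array","items":{"type":"number"}}}},"force":{"type":"number"}},"required":["targets"]}

```bash
mkdir -p pics; cat > h.py <<'E'
import numpy as np, cv2
from plant import readout, imaging, finish_job
from scipy.spatial.transform import Rotation as R
def cal(n):
    c=imaging.get_calibration(n); K=np.array([[c['fx'],0,c['cx']],[0,c['fy'],c['cy']],[0,0,1.]])
    return K,R.from_rotvec(np.ravel(c['rvec'])).as_matrix(),np.ravel(c['tvec'])
def save(n,f):
    im=imaging.camera(n); cv2.imwrite('pics/'+f,im[:,:,::-1]); return im
def px2w(n,u,v,z,c=None):
    K,Rm,t=c or cal(n); d=Rm.T@np.linalg.solve(K,[u,v,1.]); o=-Rm.T@t
    return o+d*(z-o[2])/d[2]
def w2px(n,p,c=None):
    K,Rm,t=c or cal(n); q=K@(Rm@np.asarray(p).T+t[:,None]); return (q[:2]/q[2]).T
E
python3 - <<'E'
from h import *
save('top','top1.png');save('scene','sc1.png')
o=readout.get_obs();print(o)
for n in('top','scene'):
    K,Rm,t=cal(n);print(n,K[0,0],-Rm.T@t, Rm[2])
E
```

```text
{'clock': 0.1, 'q': array([-1.02280476,  0.50177384, -0.42682432,  1.55132268,  0.22074912,
        1.13831473, -0.2103142 ]), 'qvel': array([ 0.00060172, -0.00247263, -0.0004668 , -0.00090265,  0.00022676,
       -0.00154623, -0.00098082]), 'joint_torque': array([-1.03884164e-02, -5.70810127e+01, -5.83800092e+00, -2.81747568e+01,
        1.05631791e-02,  5.58492015e-03, -6.36467391e-06]), 'position': array([0.182566  , 0.62350555, 0.40376137]), 'tcp_rot': array([ 1.41903618e-01,  9.89880081e-01, -8.68451194e-04, -1.84472332e-04]), 'wrist_force': array([-0.08085071,  0.14922314, -0.24666278]), 'ft_torque': array([-0.04777084, -0.04250916,  0.02030478]), 'width': 0.08523607150444944}
top 417.0824153212956 [ 0.41003106 -0.02007903  1.06045856] [ 0.11382204  0.03359117 -0.99293312]
scene 406.1227858341591 [1.08936302 0.5777738  1.00445606] [-0.45428901 -0.48459064 -0.74752486]
```

View pics/top1.png

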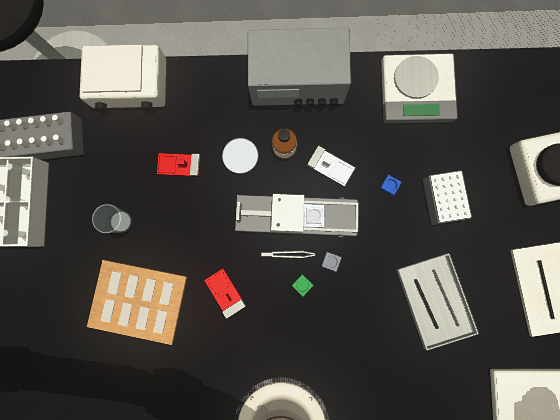

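View pics/sc1.png

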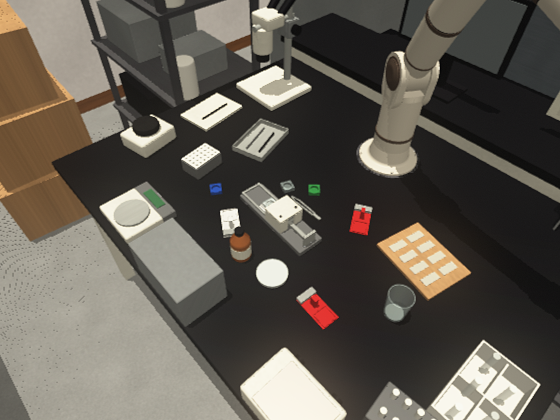

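```bash
python3 - <<'E'
from h import *
im=cv2.imread('pics/top1.png')
cv2.imwrite('pics/crop1.png',cv2.resize(im[182:247,228:366],None,fx=5.7,fy=5.7,interpolation=cv2.INTER_CUBIC))
for p in [(235.5,195),(235.5,232),(358,199.5),(357.5,236)]: print(px2w('top',*p,.02))
E
```

```text
[0.56471031 0.10871119 0.02      ]
[0.47110448 0.10854359 0.02      ]
[ 0.54920407 -0.19875166  0.02      ]
[ 0.45806384 -0.19465496  0.02      ]
```

View pics/crop1.png

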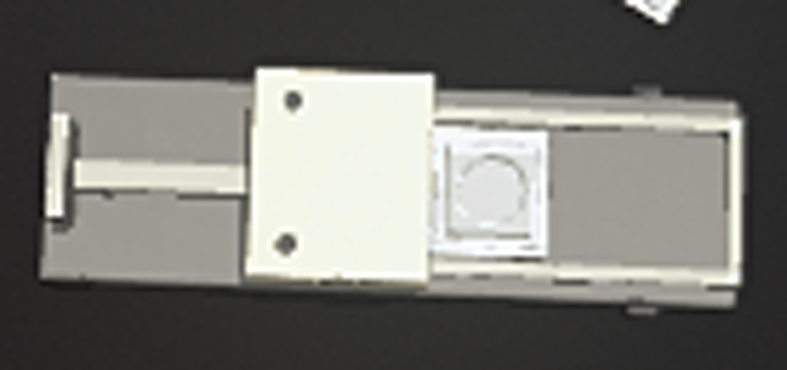

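```bash
python3 - <<'E'
from h import *
from scipy.optimize import least_squares
pts=[((51,74),(-165,46,20)),((40,279),(-165,-46,20)),((742,102),(140,46,20)),((737,306),(140,-46,20)),
((256,68),(-72,44,74)),((434,73),(4,44,74)),((430,287),(4,-44,74)),((246,277),(-72,-44,74)),
((54,114),(-158,22,65)),((46,216),(-158,-22,65)),]
c=cal('top')
uv=np.array([((a+.5)/5.7-.5+228,(b+.5)/5.7-.5+182) for (a,b),_ in pts]); X=np.array([p for _,p in pts])/1e3
def W(p,X):
    s,co=np.sin(p[2]),np.cos(p[2]); return np.c_[p[0]+co*X[:,0]-s*X[:,1],p[1]+s*X[:,0]+co*X[:,1],X[:,2]]
r=least_squares(lambda p:(w2px('top',W(p,X),c)-uv).ravel(),[.51,-.05,-1.57],loss='soft_l1')
print(r.x,np.degrees(r.x[2]));print(np.round((w2px('top',W(r.x,X),c)-uv),2).tolist())
print(W(r.x,np.array([[-.158,0,.045],[.053,0,.06],[-.09,0,0]])))
o=readout.get_obs();M=R.from_quat(o['tcp_rot']).as_matrix();print(M)
E
```

```text
[ 0.51166111 -0.05619206 -1.62322887] -93.004163155199
[[-0.03, -0.18], [-0.08, 0.17], [0.09, -0.4], [0.18, 0.6], [-0.08, -0.12], [0.51, 0.22], [-0.11, -0.46], [0.04, -0.05], [-0.46, -0.0], [-0.04, 0.24]]
[[ 0.51994166  0.1015908   0.045     ]
 [ 0.50888346 -0.10911922  0.06      ]
 [ 0.51637788  0.03368425  0.        ]]
[[-9.59726659e-01  2.80934809e-01 -6.11683706e-04]
 [ 2.80935450e-01  9.59725218e-01 -1.66697050e-03]
 [ 1.18738241e-04 -1.77167966e-03 -9.99998424e-01]]
```

>>> {"method": "move_arm", "body": {"targets": [[[-2.3,-1.8,0.4,3.8,1],[-2.3,-1.8,0.4,0,1],[-2.3,-1.8,0.4,0,1],[-2.3,-1.8,0.4,0,1],[-2.3,-1.8,0.4,0,1],[-2.3,-1.8,0.4,0,1],[-2.3,-1.8,0.4,0,1],[-2.3,-1.8,0.4,0,1],[-2.3,-1.8,0.4,0,1],[-2.3,-1.8,0.4,0,1]]]}}

```text
clock: 0.93
position: [0.3387, 0.3753, 0.3642]
tcp_rot: [0.175, 0.985, -0.0, -0.0]
wrist_force: [-0.1, -0.3, -0.5]
width: 0.0001
```

```bash
cat >> h.py <<'E'
D=(0.51166,-0.05619,np.radians(-93.0))
def dockw(x,y): 
    c,s=np.cos(D[2]),np.sin(D[2]); return np.array([D[0]+c*x-s*y,D[1]+s*x+c*y])
def to(x,y,z,yaw=87.0):
    "cm in tool axes (current) and twist deg to reach dock-frame x,y, TCP height z"
    o=readout.get_obs();M=R.from_quat(o['tcp_rot']).as_matrix()
    d=np.r_[dockw(x,y),z]-o['position']; a=np.degrees(np.arctan2(M[1,0],M[0,0]))
    print('t',o['clock'],'pos',o['position'].round(4),'cm',(M.T@d*100).round(2),'twist',round((a-yaw+180)%360-180,2),'F',o['wrist_force'].round(1),'w',round(o['width'],4),'zax',M[:,2].round(3),'q',o['q'].round(2))
E
python3 -c "
from h import *
to(-.205,0,.30)"
```

```text
t 0.9333 pos [0.3387 0.3753 0.3642] cm [-25.05 -14.97   6.43] twist 72.88 F [-0.1 -0.3 -0.5] w 0.0001 zax [-0. -0. -1.] q [-0.59  0.28 -0.35  1.95  0.12  0.93  0.22]
```

>>> {"method": "move_arm", "body": {"targets": [[[-2.5,-1.5,0.6,0,1],[-2.5,-1.5,0.6,0,1],[-2.5,-1.5,0.6,0,1],[-2.5,-1.5,0.6,0,1],[-2.5,-1.5,0.6,0,1],[-2.5,-1.5,0.6,0,1],[-2.5,-1.5,0.6,0,1],[-2.5,-1.5,0.6,0,1],[-2.5,-1.5,0.6,0,1],[-2.5,-1.5,0.6,0,1]]]}}

```text
clock: 1.77
position: [0.522, 0.1486, 0.3041]
tcp_rot: [0.175, 0.985, -0.0, -0.0]
wrist_force: [0.2, 0.7, 0.3]
width: -0.0002
```

>>> {"method": "move_arm", "body": {"targets": [[[0,0,0,6.6,1],[0,0,0,6.6,1],[0,0,0,6.6,1],[0,0,0,6.6,1],[0,0,0,6.6,1],[0,0,0,6.6,1],[0,0,0,6.6,1],[0,0,0,6.6,1],[0,0,0,6.6,1],[0,0,0,6.6,1],[0,0,0,6.6,1]]]}}

```text
clock: 2.68
position: [0.5212, 0.1499, 0.3043]
tcp_rot: [0.726, 0.688, -0.0, -0.0]
wrist_force: [0.8, 0.0, 0.8]
width: 0.0003
```

```bash
python3 -c "
from h import *
to(-.205,0,.213)"
```

```text
t 2.6833 pos [0.5212 0.1499 0.3043] cm [-0.13  0.14  9.13] twist -0.04 F [0.8 0.  0.8] w 0.0003 zax [-0.001 -0.    -1.   ] q [-0.39  0.4   0.07  1.92 -0.04  0.82 -0.35]
```

>>> {"method": "move_arm", "body": {"targets": [[[0,0.1,2.3,0,1],[0,0,2.3,0,1],[0,0,2.3,0,1],[0,0,2.2,0,1],[-0.8,0,0,0,1],[-0.8,0,0,0,1],[-0.7,0,0,0,1],[-0.5,0,0,0,1],[-0.4,0,0,0,1],[-0.4,0,0,0,1],[-0.3,0,0,0,1]]]}}

```text
clock: 3.6
position: [0.5212, 0.1111, 0.2149]
tcp_rot: [0.724, 0.69, 0.001, 0.0]
wrist_force: [1.4, 2.6, 1.7]
width: -0.0001
```

```bash
python3 -c "
from h import *
to(-.099,0,.213)"
```

```text
t 3.6 pos [0.5212 0.1111 0.2149] cm [-6.85 -0.11  0.18] twist 0.28 F [1.4 2.6 1.7] w -0.0001 zax [ 0.002  0.001 -1.   ] q [-0.31  0.53  0.06  1.99 -0.05  0.62 -0.26]
```

>>> {"method": "move_arm", "body": {"targets": [[[-0.4,0,0,0,1],[-0.4,0,0,0,1],[-0.4,0,0,0,1],[-0.4,0,0,0,1],[-0.4,0,0,0,1],[-0.4,0,0,0,1],[-0.4,0,0,0,1],[-0.4,0,0,0,1],[-0.4,0,0,0,1],[-0.4,0,0,0,1],[-0.4,0,0,0,1],[-0.4,0,0,0,1]]]}}

```text
clock: 4.6
position: [0.5189, 0.0659, 0.2148]
tcp_rot: [0.723, 0.691, 0.002, -0.0]
wrist_force: [-0.9, 8.5, 5.5]
width: 0.0001
```

>>> {"method": "move_arm", "body": {"targets": [[[-0.4,0,0,0,1],[-0.4,0,0,0,1],[-0.4,0,0,0,1],[-0.3,0,0,0,1],[-0.2,0,0,0,1],[-0.2,0,0,0,1],[0,0,0,0,1],[0,0,0,0,1]]]}}

```text
clock: 5.27
position: [0.518, 0.0469, 0.2148]
tcp_rot: [0.723, 0.691, 0.002, -0.0]
wrist_force: [-0.1, 8.6, 6.4]
width: 0.0
```

```bash
python3 -c "
from h import *
to(-.099,0,.213)"
```

```text
t 5.2667 pos [0.518  0.0469 0.2148] cm [-0.42 -0.1   0.17] twist 0.45 F [-0.1  8.6  6.4] w 0.0 zax [ 0.002  0.003 -1.   ] q [-0.19  0.52  0.06  2.02 -0.06  0.61 -0.14]
```

Press on in small steps until the force climbs (hard stop).

>>> {"method": "move_arm", "body": {"targets": [[[-0.2,0,0,0,1],[-0.2,0,0,0,1],[-0.1,0,0,0,1],[-0.1,0,0,0,1],[0,0,0,0,1]]]}}

```text
clock: 5.68
position: [0.5178, 0.0435, 0.2148]
tcp_rot: [0.722, 0.692, 0.003, -0.001]
wrist_force: [-0.7, 13.9, 5.4]
width: -0.0001
```

>>> {"method": "move_arm", "body": {"targets": [[[-0.1,0,0,0,1],[-0.1,0,0,0,1],[-0.1,0,0,0,1],[0,0,0,0,1]]]}}

```text
clock: 6.02
position: [0.5177, 0.0429, 0.2149]
tcp_rot: [0.721, 0.693, 0.004, -0.002]
wrist_force: [-0.1, 20.5, 5.0]
width: -0.0004
```

```bash
python3 -c "
from h import *
to(-.099,0,.213)
im=save('top','top2.png')
cv2.imwrite('pics/crop2.png',cv2.resize(im[170:250,228:366,::-1],None,fx=5.7,fy=5.7,interpolation=cv2.INTER_CUBIC))"
```

```text
t 6.0167 pos [0.5177 0.0429 0.2149] cm [-0.03 -0.09  0.19] twist 0.71 F [-0.1 20.5  5. ] w -0.0004 zax [ 0.003  0.009 -1.   ] q [-0.17  0.51  0.05  2.02 -0.06  0.6  -0.12]
```

View pics/crop2.png

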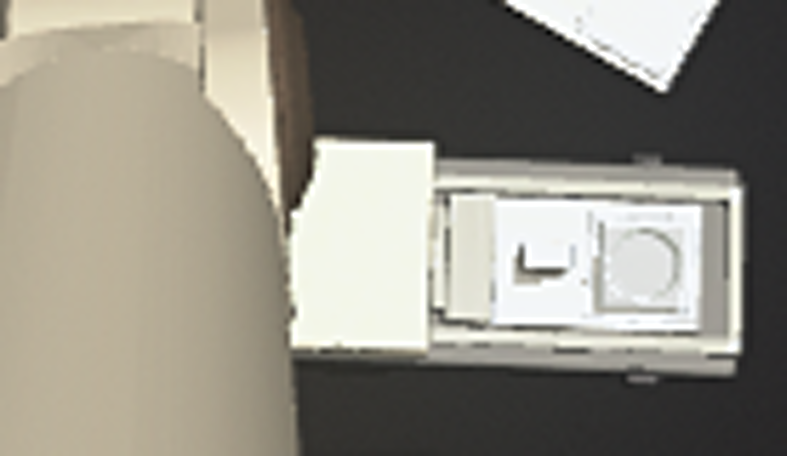

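>>> {"method": "move_arm", "body": {"targets": [[[0.6,0,0,-0.7,1],[0.8,0,0,0,1],[1,0,0,0,1],[1,0,0,0,1],[1,0,0,0,1],[1,0,0,0,1],[1,0,0,0,1],[1,0,0,0,1],[1,0,0,0,1],[1,0,0,0,1],[1,0,0,0,1]]]}}

```text
clock: 6.98
position: [0.5201, 0.1392, 0.2131]
tcp_rot: [0.72, 0.694, -0.001, -0.0]
wrist_force: [-0.3, -0.3, -1.4]
width: 0.0001
```

>>> {"method": "move_arm", "body": {"targets": [[[0,0,-2,0,1],[0,0,-2,0,1],[0,0,-2,0,1],[0,0,-2,0,1],[0,0,-2,0,1],[0,0,-2,0,0.5],[0,0,0,0,0.5],[0,0,0,0,0.5]]]}}

```text
clock: 7.65
position: [0.5209, 0.1391, 0.3346]
tcp_rot: [0.72, 0.694, 0.001, 0.0]
wrist_force: [-0.1, -0.0, -0.8]
width: 0.0361
```

```bash
python3 -c "
from h import *
to(.053,0,.33)
im=save('wrist','w1.png')"
```

```text
t 7.65 pos [0.5209 0.1391 0.3346] cm [-24.85  -0.33   0.45] twist 0.97 F [-0.1 -0.  -0.8] w 0.0361 zax [ 0.002  0.    -1.   ] q [-0.37  0.35  0.07  1.91 -0.03  0.88 -0.32]
```

>>> {"method": "move_arm", "body": {"targets": [[[-2,-0.3,0,1,0.5],[-2.5,0,0,0,0.5],[-2.5,0,0,0,0.5],[-2.5,0,0,0,0.5],[-2.5,0,0,0,0.5],[-2.5,0,0,0,0.5],[-2.5,0,0,0,0.5],[-2.5,0,0,0,0.5],[-2.5,0,0,0,0.5],[-2,0,0,0,0.5],[-0.9,0,0,0,0.5],[0,0,0,0,0.5]]]}}

```text
clock: 8.7
position: [0.5038, -0.1124, 0.3326]
tcp_rot: [0.727, 0.686, -0.001, -0.001]
wrist_force: [-0.4, -0.2, -0.5]
width: 0.0429
```

```bash
python3 -c "
from h import *
to(.053,0,.205)
c=cal('wrist')
im=save('wrist','w2.png')
print(w2px('wrist',np.array([[*dockw(x,y),z] for x,y,z in [(.043,.006,.06),(.043,-.006,.06),(.063,.006,.06),(.063,-.006,.06),(.012,.028,.037),(.012,-.028,.037),(.122,.028,.025),(.122,-.028,.025)]]),c).round(1).tolist())"
```

```text
t 8.7 pos [ 0.5038 -0.1124  0.3326] cm [ 0.37  0.52 12.76] twist -0.31 F [-0.4 -0.2 -0.5] w 0.0429 zax [-0.002 -0.001 -1.   ] q [ 0.01  0.32  0.18  1.97 -0.07  0.86  0.18]
[[300.4, 193.6], [286.0, 193.7], [300.1, 216.1], [286.1, 216.2], [324.8, 152.0], [260.7, 152.3], [319.4, 257.9], [265.0, 258.1]]
```

View pics/w2.png

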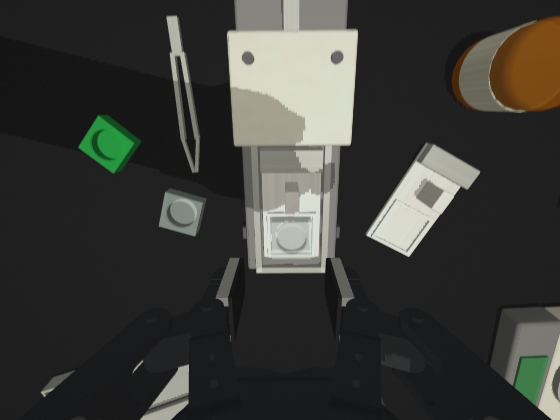

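```bash
python3 -c "
import cv2
im=cv2.imread('pics/w2.png')
cv2.imwrite('pics/crop3.png',cv2.resize(cv2.convertScaleAbs(im[135:280,230:360],alpha=1.2),None,fx=4,fy=4,interpolation=cv2.INTER_CUBIC))"
```

```text
(no output)
```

View pics/crop3.png

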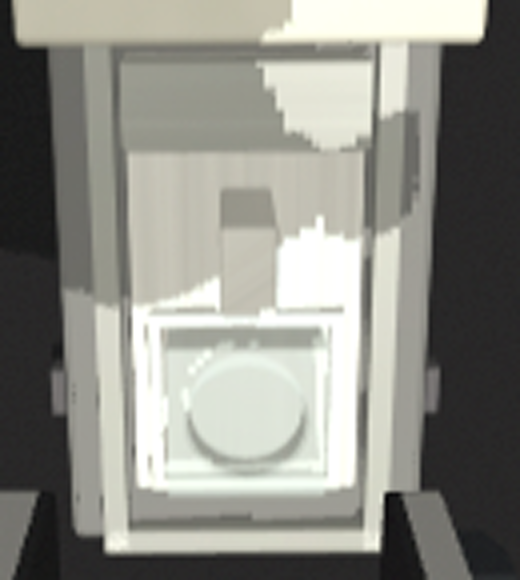

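>>> {"method": "move_arm", "body": {"targets": [[[0.5,0.4,2,-0.3,0.5],[0,0,2,0,0.5],[0,0,2,0,0.5],[0,0,2,0,0.5],[0,0,0,0,0.5],[0,0,0,0,0.5]]]}}

```text
clock: 9.25
position: [0.5087, -0.103, 0.2526]
tcp_rot: [0.723, 0.691, -0.001, -0.002]
wrist_force: [-1.1, 0.3, 0.5]
width: 0.0428
```

```bash
python3 -c "
from h import *
to(.0515,-.001,.205)
c=cal('wrist')
im=save('wrist','w3.png')
print(w2px('wrist',np.array([[*dockw(x,y),z] for x,y,z in [(.043,.006,.06),(.043,-.006,.06),(.063,.006,.06),(.063,-.006,.06),(.012,.028,.037),(.012,-.028,.037),(.004,.044,.074),(.004,-.044,.074)]]),c).round(1).tolist())"
```

```text
t 9.25 pos [ 0.5087 -0.103   0.2526] cm [-0.46 -0.04  4.76] twist 0.41 F [-1.1  0.3  0.5] w 0.0428 zax [-0.003  0.001 -1.   ] q [ 0.02  0.45  0.16  2.01 -0.11  0.69  0.2 ]
[[299.5, 247.3], [279.3, 247.2], [298.7, 276.7], [279.3, 276.5], [333.8, 187.2], [245.4, 186.6], [377.0, 190.9], [204.3, 189.5]]
```

View pics/w3.png

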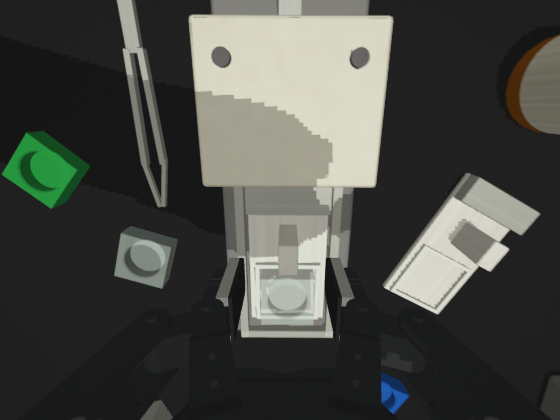

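>>> {"method": "move_arm", "body": {"targets": [[[-0.45,-0.1,0,0.4,0.5],[0,0,1,0,0.5],[0,0,1,0,0.5],[0,0,0.7,0,0.5],[0,0,0,0,0.5],[0,0,0,0,0.5]]]}}

```text
clock: 9.8
position: [0.5076, -0.1092, 0.2259]
tcp_rot: [0.726, 0.688, -0.001, -0.001]
wrist_force: [0.0, -0.2, -0.0]
width: 0.0431
```

```bash
python3 -c "
from h import *
to(.0513,-.001,.205)"
```

```text
t 9.8 pos [ 0.5076 -0.1092  0.2259] cm [0.19 0.03 2.09] twist -0.13 F [ 0.  -0.2 -0. ] w 0.0431 zax [-0.002  0.    -1.   ] q [ 0.04  0.5   0.15  2.02 -0.12  0.63  0.21]
```

>>> {"method": "move_arm", "body": {"targets": [[[0.2,0,0.7,0,0.5],[0,0,0.7,0,0.5],[0,0,0.6,0,0.5],[0,0,0,0,0.5],[0,0,0,0,0.5],[0,0,0,0,0.5]]]}}

```text
clock: 10.3
position: [0.5081, -0.1073, 0.2066]
tcp_rot: [0.726, 0.688, -0.0, -0.0]
wrist_force: [-0.3, 0.3, 0.2]
width: 0.0423
```

```bash
python3 -c "
from h import *
to(.0513,-.001,.205)
save('wrist','w4.png')"
```

```text
t 10.3 pos [ 0.5081 -0.1073  0.2066] cm [-0.01 -0.02  0.16] twist -0.12 F [-0.3  0.3  0.2] w 0.0423 zax [-0. -0. -1.] q [ 0.04  0.53  0.14  2.02 -0.13  0.59  0.22]
```

View pics/w4.png

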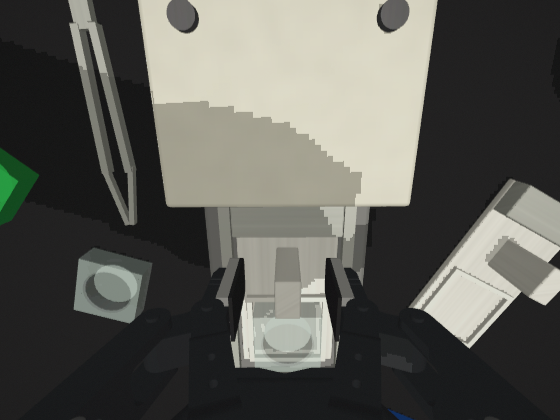

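>>> {"method": "move_arm", "body": {"targets": [[[0,0,0,0,1],[0,0,0,0,1],[0,0,0,0,1],[0,0,0,0,1],[0,0,0,0,1],[0,0,0,0,1],[0,0,0,0,1],[0,0,0,0,1]]], "force": 60}}

```text
clock: 11.02
position: [0.5085, -0.1074, 0.2072]
tcp_rot: [0.726, 0.688, 0.0, 0.0]
wrist_force: [-0.5, 0.4, 5.3]
width: 0.0108
```

>>> {"method": "move_arm", "body": {"targets": [[[0,0,-0.3,0,1],[0,0,-0.3,0,1],[0,0,-0.3,0,1],[0,0,-0.3,0,1],[0,0,-0.3,0,1],[0,0,0,0,1],[0,0,0,0,1],[0,0,0,0,1]]]}}

```text
clock: 11.68
position: [0.508, -0.1072, 0.2216]
tcp_rot: [0.726, 0.688, -0.0, -0.0]
wrist_force: [0.2, 0.4, -2.5]
width: 0.0107
```

```bash
python3 -c "
from h import *
to(.0513,-.001,.336)
save('wrist','w5.png');print(readout.get_obs()['ft_torque'])"
```

```text
t 11.6833 pos [ 0.508  -0.1072  0.2216] cm [-1.000e-02 -1.000e-02 -1.144e+01] twist -0.12 F [ 0.2  0.4 -2.5] w 0.0107 zax [-0.  0. -1.] q [ 0.03  0.51  0.15  2.02 -0.12  0.62  0.21]
[-0.00670568 -0.01947396  0.06395428]
```

View pics/w5.png

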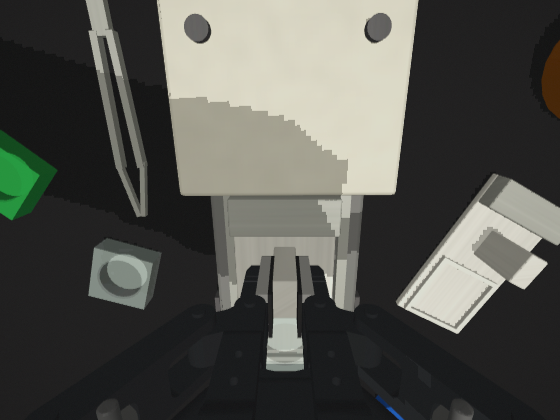

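>>> {"method": "move_arm", "body": {"targets": [[[0,0,-0.5,0,1],[0,0,-1,0,1],[0,0,-1.2,0,1],[0,0,-1.2,0,1],[0,0,-1.2,0,1],[0,0,-1.2,0,1],[0,0,-1.2,0,1],[0,0,-1.2,0,1],[0,0,-1.2,0,1],[0,0,-0.9,0,1],[0,0,-0.5,0,1],[0,0,-0.2,0,1]]]}}

```text
clock: 12.73
position: [0.5084, -0.1074, 0.3382]
tcp_rot: [0.726, 0.688, 0.001, 0.001]
wrist_force: [-0.1, -0.0, -2.4]
width: 0.011
```

>>> {"method": "move_arm", "body": {"targets": [[[0,0,0,0,1],[0,0,0,0,1],[0,0,0,0,1],[0,0,0,0,1],[0,0,0,0,1],[0,0,0,0,1],[0,0,0,0,1],[0,0,0,0,1]]]}}

```text
clock: 13.4
position: [0.5081, -0.1073, 0.3365]
tcp_rot: [0.726, 0.688, -0.0, -0.0]
wrist_force: [1.3, -0.2, -2.5]
width: 0.0111
```

```bash
python3 -c "
from h import *
to(.0513,-.001,.337)
o=readout.get_obs();print(o['ft_torque'],abs(o['qvel']).max())
a=save('scene','s2.png');b=save('wrist','w6.png')
A=cv2.resize(a[140:280,200:350,::-1],(600,560),interpolation=cv2.INTER_CUBIC)
cv2.imwrite('pics/fin.png',A)"
```

```text
t 13.4 pos [ 0.5081 -0.1073  0.3365] cm [-0.01 -0.01 -0.05] twist -0.12 F [ 1.3 -0.2 -2.5] w 0.0111 zax [-0.  0. -1.] q [ 0.    0.32  0.18  1.96 -0.08  0.87  0.17]
[-0.0076918   0.02485616  0.03275259] 0.002837828469302513
```

View pics/fin.png

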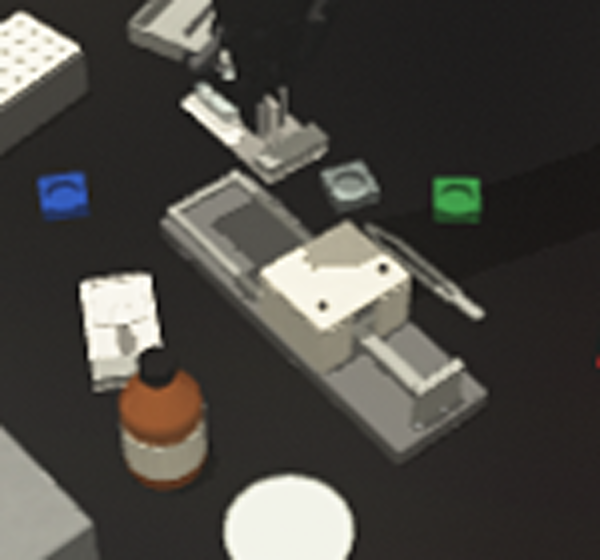

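```bash
python3 -c "
from h import *
P=w2px('scene',np.array([[*dockw(x,y),z] for x,y,z in [(.120,-.029,.155),(.120,.027,.155),(.010,-.029,.15),(.010,-.029,.167),(.010,.027,.15)]]))
print(((P-[200,140]+.5)*4).round())
finish_job()"
```

```text
[[240.  71.]
 [183. 101.]
 [329. 152.]
 [330. 135.]
 [271. 184.]]
the job is handed in; nothing more can be done
```

The job is done and handed in at about 13.5 s of the 54 s allowed. The carrier is held level in the gripper, about 15 cm above the bench, with the dish still on it.

- **Ejector:** I pushed the paddle with the closed fingertips to its hard stop. The force rose to about 20 N there, and the tool was within 0.3 mm of the computed fully-pressed position. The camera showed the carrier clear of the hood. I then let the ejector spring back.
- **Grasp and lift:** I pinched the handle across its thickness with 60 N and lifted straight up 13 cm.
- **Last checks:**
  - The arm was at rest, and the wrist carried 2.5 N, which matches the carrier plus dish (about 245 g).
  - The scene picture shows the dish in its seat. The carrier corners I could read matched those computed for a level carrier at 15 cm to within about 1 pixel, and nothing looked displaced on the part of the bench in that crop.
- **Readings that were slightly off:**
  - The wrist camera put the handle about 2 mm behind the position computed from the dock. I corrected for this before grasping.
  - The finger opening reads 11 mm on the 12 mm handle.
  - The last force reading had a sideways 1.3 N, which I took for noise because nothing was near the carrier.

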